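# Stand the multimeter up on its kickstand

### The job

The multimeter lies on its face on the bench: unfold the kickstand on its back until it is fully open, then stand the meter up on the black rubber mat, leaning back on its kickstand with the display facing across the bench, away from the robot. Set it down gently and leave it standing wholly on the mat. Leave the gauge, the wrench and the roll of tape where they are.

Things in the scene. Friction and masses are not known exactly. Their poses are not given: they have to be found in the camera images.
- meter: multimeter in a dark rubber holster: a square-edged block 160 (x) x 66 (y) x 34 (z) mm, about 0.35 kg, centre of mass near its middle. Lies on its face at the start. Origin: middle of the face side; +x to the display end (top), -x to the socket end (bottom), +z out of its back. On its open stand x leans back 0.53 rad from upright. It can also balance upright on its bottom end
- stand (a joint): kickstand on the meter's back: black frame 36 wide, 6 thick, turning about the meter's y at stand_hinge, its foot towards the meter's bottom. 0 rad = folded flat on the back (starts 0 to 0.06), grows as the foot swings up off the back; 0.92 = fully open, on its stop. The hinge is stiff (0.10 N m) and stays where it is left
- stand_foot (a point): centre of the kickstand's rubber foot bar, 40 long (along the meter's y) x 14 x 11 mm, 83 mm from the hinge; when folded it lies at meter x = -61, z = 39.5 mm, standing 11 mm proud of the back, with only the flat back beside it. It turns with the stand
- stand_hinge (a point): the kickstand's hinge axis in the middle of its width, at meter x = +22, y = 0, z = 39 mm
- meter_bottom (a point): centre of the meter's bottom end face (66 x 34 mm), at meter x = -80, z = 17 mm
- meter_top (a point): centre of the meter's top end face (66 x 34 mm), at meter x = +80, z = 17 mm
- meter_view (a point): a point of the air half a metre straight out from the middle of the display, where a reader's eyes would be; tells where the display faces
- mat: a black rubber mat fixed to the bench, 240 (x) x 200 (y) x 4 thick mm, origin under its centre; its +x edge is the one far from the robot
- gauge: bystander: a pressure gauge 72 mm across and 33 mm high lying on its back, with a brass valve block up to 70 mm out along -x; origin under the gauge's centre
- wrench: bystander: a steel wrench 180 mm long lying flat along its x; origin near its middle
- tape: bystander: a roll of black tape 68 mm across and 19 mm high; origin under its centre
- compressor: fixed: a black fridge compressor on a steel carrier 340 (x) x 200 (y) mm, with a white tray of 105 mm radius on top, 213 mm high in all; origin under its centre
Things that resemble listed ones, but are neither listed nor needed, are in the scene too. What is shaped like the meter but green or red is not meant.

How it is judged:
By the outcome, as a careful person would: the job done as asked, in the order asked, and still so for the second after the job is handed in, with the robot touching nothing.
It also fails if it takes over 58 s, if anything falls off the work surface, if the arm or the gripper's body presses on something with over 40 N, if the wrist force passes 120 N, or if a joint passes its speed limit or range.

### The arm

A 6-joint arm with a two-finger parallel gripper is mounted at the origin on the work surface. World frame = base frame: x ahead of the robot, y to its left, z up, the work surface at z = 0. Lengths are in m, angles in rad, forces in N, time in s.
With the tool pointing down it reaches from about 0.35 to 0.725 m from the base axis. Payload 6 kg.
Tool frame: the origin (TCP) lies midway between the tips of the shut fingers; the grasp point (between the pads) lies 19 mm behind it (ctrl.grip_point_offset is the distance from the TCP to the grasp point, in m); y points along the fingers, x is the direction in which the jaws open and shut, and the axes are right-handed (so a half turn about y gives the same grasp; the last joint's range is limited). The gripper opens to 85 mm and grips with 20 to 120 N. Pads are 22 mm wide; open, the fingers measure 114 mm over their backs; the gripper's body (76 mm by 85 mm) begins 54 mm behind the grasp point. The pads swing forward as they close: fully open they stand 13 mm farther back than shut.
Start: joints at [-0.841, 0.04, 0.085, 0, -1.615, -0.334], TCP at [0.231, -0.554, 0.231] pointing down, gripper open.
Joint ranges: [-2.56, 2.56], [-1.29, 2.01], [-1.08, 1.49], [-3.29, 1.98], [-2.81, -0.18], [-2.99, 2.99]. Speed limits (rad/s): [2.57, 2.57, 3.01, 3.14, 3.14, 3.14].

### API

Orientations are given as a unit quaternion [w, x, y, z].
In Python, from plant import ctrl, viewer, close_job gives the robot as it stands. The module is installed in compiled form; this text tells all that it offers.
- The arm moves only by the tool apply_moves, never from a script. Its argument "plan" is text: rows parted by semicolons, each of 7 numbers parted by spaces: the shift along the tool's x, y, z in cm, then the turn, a rotation vector about the tool's x, y, z in degrees, then the gripper command: -1 is shut, 1 is fully open, values between are in proportion. In form: tx ty tz wx wy wz jaw; .... A call has 1 to 20 rows; each row is the pose to reach, as a shift and turn from the pose commanded when the call began, along the tool's axes at that moment; what a row does not reach only later rows make up. A row lasts 1/8 s, in which the tool goes at most 62.5 mm and 10.7 degrees, less where a joint would pass 70% of its speed; a pose out of reach is approached as far as the arm can. A call with a gripper value outside its range is refused whole. The fingers move at their own pace and stop on an object; "newtons" is the grip in N (left out, the last holds). Time passes only in rows, so rows that repeat a pose let the fingers close. It gives the time, the measured TCP pose, the force and the opening at its end, in the units of the state.
- ctrl.state(): the state, without advancing time (a new reading comes with each control period).
- viewer.grab_frame(name): name is "side" or "top" or "wrist"; returns the picture (420x560x3 uint8, red, green, blue); there is no depth.
- viewer.camera_model(name): a dict with "fx", "fy", "cx", "cy" (pixels), "dist_coeffs" ([k1, k2, p1, p2, k3] as OpenCV has them; the pictures are not rectified), "R" (3x3) and "t" (3): a world point X has camera coordinates R X + t. Camera axes: x right, y down, z forward; pixel columns grow to the right and rows downward; lengths in m; the calibration is good to about 2 mm. A picture is of the moment at which its call begins: read the wrist's pose just before it. camera_model takes no time and is no camera call; for the wrist camera it gives the pose at the moment of the call.
- close_job(): hands the job in, once; it reports no verdict.
The state is a dict: "clock": time; "joint_pos": joint angles; "qd": joint speeds; "joint_torque": joint torques, N m; "position": TCP position; "tcp_rot": TCP orientation; "force": force on the tool from outside, world axes, zero at the start; "ft_torque": the same for the moment, N m; "gripper_width": opening from 0.0 (shut) to 1.0 (fully open).
Only numpy, scipy, OpenCV 4.12 (cv2) and the standard library are available. Lean on these libraries where they do the work, as an engineer would, in place of code of your own. Each camera call takes 0.05 s, during which the arm holds its last target. There are 200 camera calls.

## Working session

There is one attempt and no reset: what is moved stays moved. The work goes in short steps, Python scripts to look and compute and a tool call to move; the robot and the scene stay as the last step left them, time stands still between calls to the robot, and variables do not carry over. Pictures are saved under pics/ and viewed, about 8 in all and at most 12, crops included, and the job is handed in when it is done.

Besides the shell and the picture viewer there is one more tool, called after "Request:" in YAML: its name, and indented under it one key for each argument. apply_moves: Moves the arm, as the interface text tells. Its arguments: {"type":"object","properties":{"plan":{"type":"string"},"newtons":{"type":"number"}},"required":["plan"]}

```bash
mkdir -p pics; cat > h.py <<'E'
import numpy as np, cv2
from plant import ctrl, viewer
from scipy.spatial.transform import Rotation as R
def grab(n,f,crop=None,scale=1):
    m=viewer.camera_model(n); im=viewer.grab_frame(n)
    if crop: x0,y0,x1,y1=crop; im=im[y0:y1,x0:x1]
    im=cv2.resize(im,None,fx=scale,fy=scale,interpolation=cv2.INTER_CUBIC)
    cv2.imwrite('pics/'+f,im[:,:,::-1]); return m
def K(m): return np.array([[m['fx'],0,m['cx']],[0,m['fy'],m['cy']],[0,0,1]])
def pix2w(m,pts,z):
    u=cv2.undistortPoints(np.array(pts,float).reshape(-1,1,2),K(m),np.array(m['dist_coeffs'])).reshape(-1,2)
    Rm=np.array(m['R']);t=np.array(m['t']);C=-Rm.T@t
    d=np.c_[u,np.ones(len(u))]@Rm
    z=np.broadcast_to(z,len(u))
    return C+d*((z-C[2])/d[:,2])[:,None]
def w2pix(m,P):
    return cv2.projectPoints(np.array(P,float).reshape(-1,1,3),cv2.Rodrigues(np.array(m['R']))[0],np.array(m['t']),K(m),np.array(m['dist_coeffs']))[0].reshape(-1,2)
E
python3 - <<'E'
from h import *
for n in('top','side'):
    m=grab(n,n+'1.png',scale=1.4); print(n,-np.array(m['R']).T@np.array(m['t']),m['fx'])
print(ctrl.state(), ctrl.grip_point_offset)
E
```

```text
top [0.42477284 0.08278117 1.35037706] 507.8772614169023
side [-0.30665425  1.08842401  1.00184388] 535.8156261113031
{'clock': 0.1, 'joint_pos': array([-8.41311846e-01,  4.07765209e-02,  8.39324280e-02, -4.20982175e-04,
       -1.61549799e+00, -3.33697936e-01]), 'qd': array([-0.00102104, -0.00176422,  0.00303679,  0.00064003,  0.00084775,
       -0.00112807]), 'joint_torque': array([-5.15406151e-03, -3.69350410e+01,  3.48283017e+01,  6.95179403e+00,
       -4.55511952e-03,  4.72644047e-06]), 'position': array([ 0.23128247, -0.55331955,  0.23037416]), 'tcp_rot': array([-0.39242549,  0.39144216,  0.58882814, -0.58826583]), 'force': array([-0.28987523, -0.72440722,  0.04365076]), 'ft_torque': array([-0.02723433,  0.03894821,  0.01613194]), 'gripper_width': 1.0009670545816327} 0.0187
```

View pics/top1.png

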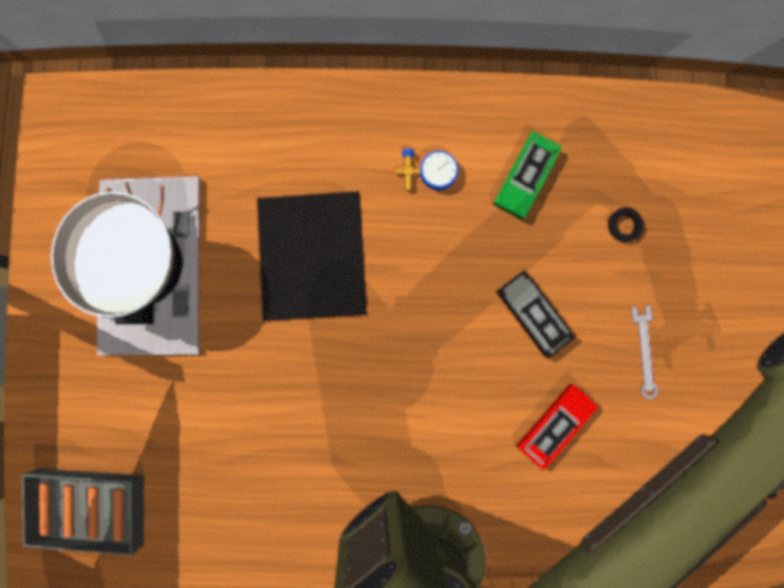

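View pics/side1.png

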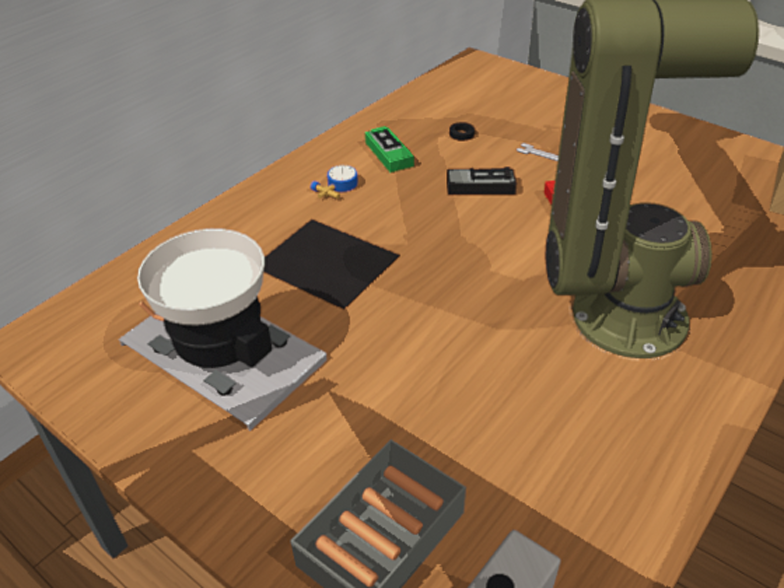

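The dark meter is at about (537,314) in the 1.4x top picture. The lookalikes are green (528,175) and red (557,427), and I'm rejecting both by colour. The mat is around (312,256), the gauge (438,170), the tape (626,225) and the wrench (645,350). Next is a close crop of the dark one.

```bash
python3 - <<'E'
from h import *
m=grab('top','top2.png',(340,180,425,265),7)
f=lambda p:[(x/1.4,y/1.4) for x,y in p]
print('mat',pix2w(m,f([(258,198),(359,192),(366,315),(263,320)]),.004).round(3))
print('oth',pix2w(m,f([(438,170),(626,225),(645,350),(120,258)]),[.033,.019,.005,.21]).round(3))
print('meter',pix2w(m,f([(525,271),(575,338),(549,356),(499,292)]),.034).round(3))
E
```

```text
mat [[0.689 0.339 0.004]
 [0.704 0.144 0.004]
 [0.468 0.125 0.004]
 [0.454 0.321 0.004]]
oth [[ 0.743 -0.005  0.033]
 [ 0.651 -0.371  0.019]
 [ 0.411 -0.415  0.005]
 [ 0.546  0.528  0.21 ]]
meter [[ 0.556 -0.171  0.034]
 [ 0.432 -0.268  0.034]
 [ 0.398 -0.219  0.034]
 [ 0.515 -0.123  0.034]]
```

View pics/top2.png

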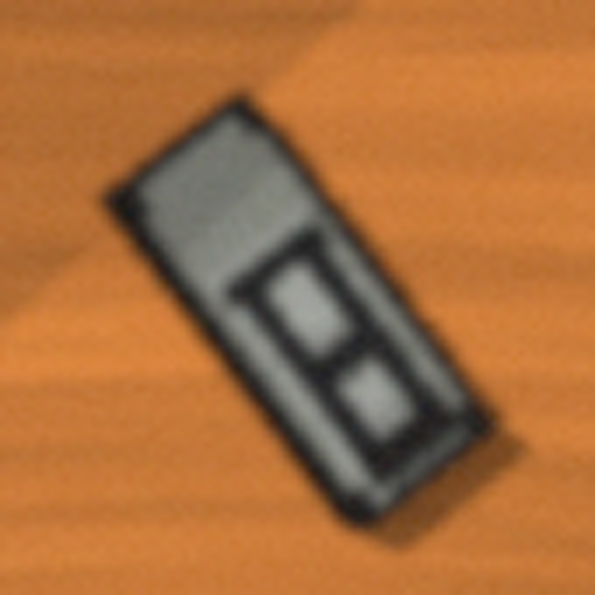

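The frame's hinge bar is at crop (280,262) and its foot at (410,440), which puts the meter's bottom at the near-robot, lower-right end. The dark meter's centre is about (0.475,-0.195) with yaw about 0.675. I'll go above the foot and look with the wrist camera.

```bash
cat >> h.py <<'E'
def q2R(q): return R.from_quat([q[1],q[2],q[3],q[0]])
def tool(yaw,th,flip=1):
    # approach th from down towards yaw direction; jaw x along +-meter y
    f=np.array([np.cos(yaw),np.sin(yaw),0]); up=np.array([0,0,1.])
    y=np.sin(th)*f-np.cos(th)*up; x=flip*np.array([-np.sin(yaw),np.cos(yaw),0])
    return R.from_matrix(np.c_[x,y,np.cross(x,y)])
def rel(p,Rt,s=None,base=None):
    if base is None:
        s=s or ctrl.state(); base=(np.array(s['position']),q2R(s['tcp_rot']))
    p0,R0=base
    return np.r_[R0.inv().apply(np.array(p)-p0)*100,np.degrees((R0.inv()*Rt).as_rotvec())].round(2)
E
python3 - <<'E'
from h import *
s=ctrl.state(); print(q2R(s['tcp_rot']).as_matrix().round(3))
for fl in(1,-1): print(rel([.45,-.215,.22],tool(.675,0,fl)))
E
```

```text
[[-0.386 -0.001 -0.923]
 [ 0.923  0.001 -0.386]
 [ 0.001 -1.     0.   ]]
[ 22.79   1.08 -33.23   0.   -16.     0.08]
[ 2.279e+01  1.080e+00 -3.323e+01 -1.100e-01  1.640e+02  0.000e+00]
```

Request:
apply_moves:
  plan: "22.8 1.1 -33.2 0 -16 0 1;22.8 1.1 -33.2 0 -16 0 1;22.8 1.1 -33.2 0 -16 0 1;22.8 1.1 -33.2 0 -16 0 1;22.8 1.1 -33.2 0 -16 0 1;22.8 1.1 -33.2 0 -16 0 1;22.8 1.1 -33.2 0 -16 0 1;22.8 1.1 -33.2 0 -16 0 1;22.8 1.1 -33.2 0 -16 0 1;22.8 1.1 -33.2 0 -16 0 1;22.8 1.1 -33.2 0 -16 0 1"
  newtons: 30

```text
clock: 1.52
position: [0.4494, -0.216, 0.2203]
tcp_rot: [-0.307, 0.307, 0.637, -0.637]
force: [-1.2, -0.3, 1.0]
gripper_width: 1.0
```

```bash
python3 - <<'E'
from h import *
import pickle
m=grab('wrist','w1.png',scale=1.4); pickle.dump(m,open('w1.pkl','wb')); s=ctrl.state(); print(s['clock'],s['position'],s['joint_pos'].round(3))
E
```

```text
1.575 [ 0.44945373 -0.21584437  0.22034827] [-0.043 -0.234 -0.19  -0.    -1.615 -0.854]
```

View pics/w1.png

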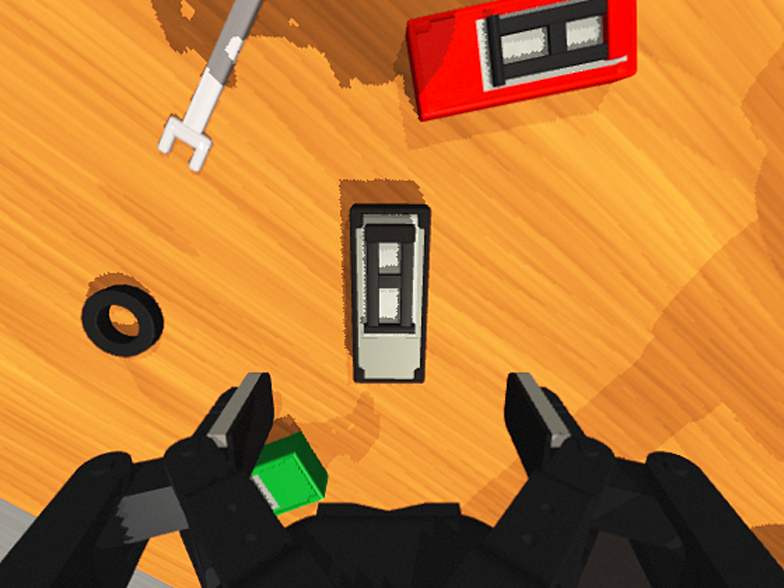

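Only the dark meter lies under the gripper: its back corners are at (350,206), (431,206), (424,382) and (355,382), and the foot bar is at (390,233). The wrench is upper left, and the tape is left at (122,320).

```bash
python3 - <<'E'
from h import *
import pickle
m=pickle.load(open('w1.pkl','rb'))
f=lambda p:[(x/1.4,y/1.4) for x,y in p]
c=pix2w(m,f([(350,206),(431,206),(424,382),(355,382)]),.034);print(c.round(4))
bot=c[:2].mean(0);top=c[2:].mean(0);ax=top-bot;yaw=np.arctan2(ax[1],ax[0]);ctr=(bot+top)/2
print(np.linalg.norm(ax),np.linalg.norm(c[0]-c[1]),np.linalg.norm(c[3]-c[2]),'yaw',yaw,'ctr',ctr)
foot=pix2w(m,f([(366,233),(414,233),(390,225),(390,241)]),.045);print('foot',foot[:2].mean(0),np.linalg.norm(foot[0]-foot[1]))
ex=np.array([np.cos(yaw),np.sin(yaw),0]);print('pred foot',ctr-.061*ex)
E
```

```text
[[ 0.4327 -0.2684  0.034 ]
 [ 0.3925 -0.2179  0.034 ]
 [ 0.5178 -0.1194  0.034 ]
 [ 0.5575 -0.1691  0.034 ]]
0.15942464425308825 0.06454921003248158 0.06359823302626463 yaw 0.6691481030751092 ctr [ 0.47509864 -0.19372553  0.034     ]
foot [ 0.42822882 -0.23121397  0.045     ] 0.03774367176137003
pred foot [ 0.42725326 -0.23156493  0.034     ]
```

```bash
python3 - <<'E'
from h import *
print(rel([.4275,-.2315,.047],tool(.669,0,1)))
E
```

```text
[ 1.500e-01  1.733e+01  2.690e+00  1.000e-02  2.800e-01 -0.000e+00]
```

Request:
apply_moves:
  plan: "0.1 0 2.7 0 0.3 0 0.12;0.1 6 2.7 0 0.3 0 0.12;0.1 12 2.7 0 0.3 0 0.12;0.1 15.5 2.7 0 0.3 0 0.12;0.1 17.3 2.7 0 0.3 0 0.12;0.1 17.3 2.7 0 0.3 0 0.12;0.1 17.3 2.7 0 0.3 0 0.12"

```text
clock: 2.45
position: [0.4292, -0.2317, 0.0492]
tcp_rot: [-0.307, 0.309, 0.637, -0.636]
force: [-0.7, -0.5, -0.3]
gripper_width: 0.559
```

```bash
python3 - <<'E'
from h import *
grab('wrist','w2.png',(150,150,410,400),2.2); s=ctrl.state(); print(s['clock'],s['position'],s['force'].round(1))
E
```

```text
2.5 [ 0.42924665 -0.23162845  0.04930849] [-0.6  0.7  0.2]
```

View pics/w2.png

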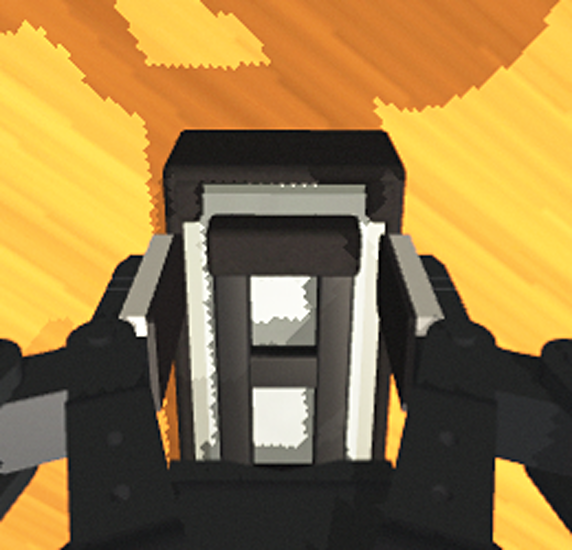

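The pads straddle the foot bar symmetrically, at about (150,270) and (405,270) around the bar at (285,245). Now I'll feel down for the back.

Request:
apply_moves:
  plan: "0 0.5 0.1 0 0 0 0.12;0 0.6 0.1 0 0 0 0.12;0 0.6 0.1 0 0 0 0.12;0 0.6 0.1 0 0 0 0.12"

```text
clock: 3.0
position: [0.4273, -0.2319, 0.0414]
tcp_rot: [-0.308, 0.308, 0.637, -0.637]
force: [0.1, -0.3, -0.2]
gripper_width: 0.561
```

Request:
apply_moves:
  plan: "0 0.2 0 0 0 0 0.12;0 0.2 0 0 0 0 0.12;0 0.2 0 0 0 0 0.12"

```text
clock: 3.38
position: [0.4273, -0.2319, 0.0393]
tcp_rot: [-0.308, 0.308, 0.637, -0.637]
force: [-0.3, 0.7, -0.2]
gripper_width: 0.558
```

Request:
apply_moves:
  plan: "0 0.2 0 0 0 0 0.12;0 0.2 0 0 0 0 0.12;0 0.2 0 0 0 0 0.12"

```text
clock: 3.75
position: [0.4272, -0.2319, 0.0373]
tcp_rot: [0.308, -0.308, -0.637, 0.637]
force: [-0.6, 0.4, 0.5]
gripper_width: 0.561
```

Request:
apply_moves:
  plan: "0 0.2 0 0 0 0 0.12;0 0.2 0 0 0 0 0.12;0 0.2 0 0 0 0 0.12"

```text
clock: 4.12
position: [0.4273, -0.2319, 0.0353]
tcp_rot: [0.308, -0.308, -0.637, 0.637]
force: [-0.6, -0.7, 0.1]
gripper_width: 0.564
```

Request:
apply_moves:
  plan: "0 0.15 0 0 0 0 0.12;0 0.15 0 0 0 0 0.12;0 0.15 0 0 0 0 0.12"

```text
clock: 4.5
position: [0.4273, -0.2319, 0.0338]
tcp_rot: [-0.308, 0.308, 0.637, -0.637]
force: [-0.1, -0.1, -0.4]
gripper_width: 0.556
```

Request:
apply_moves:
  plan: "0 0.05 0 0 0 0 -0.2;0 0.05 0 0 0 0 -0.2;0 0.05 0 0 0 0 -0.2;0 0.05 0 0 0 0 -0.2"
  newtons: 30

```text
clock: 5.0
position: [0.4274, -0.232, 0.0335]
tcp_rot: [0.308, -0.308, -0.637, 0.637]
force: [-0.1, -1.0, 2.1]
gripper_width: 0.457
```

```bash
python3 - <<'E'
from h import *
s=ctrl.state();p=np.array(s['position']);print(p,s['gripper_width'])
yaw=.669;ex=np.array([np.cos(yaw),np.sin(yaw),0]);base=(p,q2R(s['tcp_rot']))
# foot at angle a, relative displacement; contact point ~ foot centre at TCP + off along approach
foot0=np.array([.4273,-.2319,.0395]);hinge=foot0+.083*ex;hinge[2]=.039
for a in np.arange(0,1.01,.1):
    th=-.75*a; Rt=tool(yaw,th)
    foot=hinge+.083*(-np.cos(a)*ex+np.array([0,0,np.sin(a)]))
    tcp=foot+Rt.apply([0,p is not None and -(.0395-p[2])*-1,0])
    print(round(a,2),rel(tcp,Rt,base=base),tcp.round(3))
E
```

```text
[ 0.42736329 -0.23200678  0.03345523] 0.45738401160902736
0.0 [ 0.01  0.05 -0.    0.    0.05 -0.01] [ 0.427 -0.232  0.033]
0.1 [ 0.01 -0.78  0.    4.3   0.05 -0.02] [ 0.427 -0.232  0.041]
0.2 [ 0.01 -1.61 -0.08  8.6   0.05 -0.02] [ 0.428 -0.231  0.05 ]
0.3 [ 1.000e-02 -2.420e+00 -2.400e-01  1.289e+01  5.000e-02 -2.000e-02] [ 0.429 -0.23   0.058]
0.4 [ 1.000e-02 -3.210e+00 -4.800e-01  1.719e+01  5.000e-02 -2.000e-02] [ 0.431 -0.229  0.066]
0.5 [ 1.000e-02 -3.970e+00 -8.000e-01  2.149e+01  4.000e-02 -2.000e-02] [ 0.434 -0.227  0.073]
0.6 [ 1.000e-02 -4.700e+00 -1.190e+00  2.579e+01  4.000e-02 -2.000e-02] [ 0.437 -0.225  0.08 ]
0.7 [ 1.000e-02 -5.380e+00 -1.650e+00  3.008e+01  4.000e-02 -3.000e-02] [ 0.44  -0.222  0.087]
0.8 [ 1.000e-02 -6.010e+00 -2.180e+00  3.438e+01  4.000e-02 -3.000e-02] [ 0.444 -0.218  0.094]
0.9 [ 1.000e-02 -6.580e+00 -2.760e+00  3.868e+01  4.000e-02 -3.000e-02] [ 0.449 -0.215  0.099]
1.0 [ 1.000e-02 -7.100e+00 -3.410e+00  4.298e+01  4.000e-02 -3.000e-02] [ 0.454 -0.211  0.104]
```

Request:
apply_moves:
  plan: "0 -0.4 0 2.2 0 0 -0.2;0 -0.8 0 4.3 0 0 -0.2;0 -1.2 0 6.5 0 0 -0.2;0 -1.6 -0.1 8.6 0 0 -0.2;0 -2 -0.15 10.7 0 0 -0.2;0 -2.4 -0.25 12.9 0 0 -0.2;0 -2.8 -0.35 15 0 0 -0.2;0 -3.2 -0.5 17.2 0 0 -0.2"

```text
clock: 6.0
position: [0.4313, -0.2287, 0.0655]
tcp_rot: [0.351, -0.258, -0.533, 0.725]
force: [0.4, 0.8, -3.3]
gripper_width: 0.456
```

```bash
python3 - <<'E'
from h import *
grab('wrist','w3.png',(150,150,410,400),2.2); s=ctrl.state(); print(s['clock'],s['position'],s['force'].round(1))
E
```

```text
6.05 [ 0.43162903 -0.22860777  0.06565321] [-0.7 -0.4 -3.2]
```

View pics/w3.png

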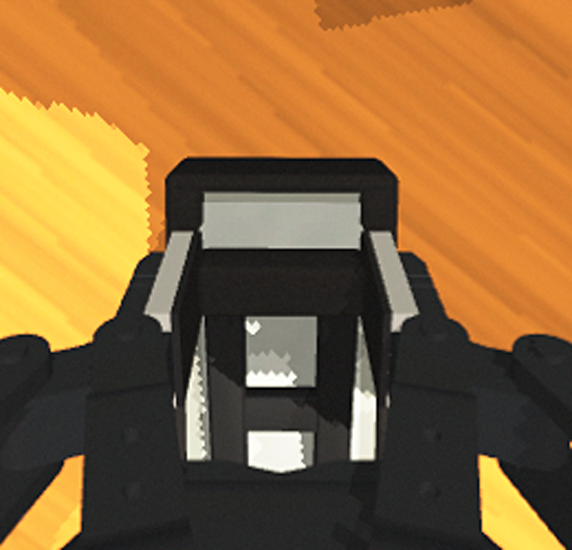

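```bash
python3 - <<'E'
from h import *
m=viewer.camera_model('wrist');yaw=.669
c,s=np.cos(yaw),np.sin(yaw)
def P(x,y,z): return [.475+c*x-s*y,-.1937+s*x+c*y,z]
print((w2pix(m,[P(-.08,.033,.034),P(-.08,-.033,.034),P(-.08,.033,0.0)])-[150,150])*2.2)
E
```

```text
[[391.34161086 156.38575906]
 [172.5389356  156.1375736 ]
 [374.72614432 151.0664969 ]]
```

The stand is opening: the foot bar at (285,280) is clear of the back, and the bottom edge at row 158 matches a flat meter (predicted 156). Continuing.

```bash
python3 - <<'E'
from h import *
s=ctrl.state();p=np.array(s['position']);yaw=.669;ex=np.array([np.cos(yaw),np.sin(yaw),0])
base=(p,q2R(s['tcp_rot']))
foot0=np.array([.4274,-.2320,.0395]);hinge=foot0+.083*ex;hinge[2]=.039
for a in [.4,.46,.52,.58,.64,.7,.76,.82,.88,.94,1]:
    Rt=tool(yaw,-.75*a); foot=hinge+.083*(-np.cos(a)*ex+np.array([0,0,np.sin(a)]))
    print(a,*rel(foot+Rt.apply([0,.006,0]),Rt,base=base))
E
```

```text
0.4 -0.0 0.03 0.06 -0.26 0.08 -0.03
0.46 -0.0 -0.47 0.02 2.32 0.08 -0.04
0.52 -0.0 -0.96 -0.04 4.9 0.08 -0.04
0.58 -0.0 -1.45 -0.13 7.48 0.08 -0.04
0.64 -0.01 -1.93 -0.26 10.05 0.08 -0.04
0.7 -0.01 -2.4 -0.41 12.63 0.08 -0.04
0.76 -0.01 -2.86 -0.59 15.21 0.07 -0.04
0.82 -0.01 -3.3 -0.8 17.79 0.07 -0.05
0.88 -0.01 -3.74 -1.03 20.37 0.07 -0.05
0.94 -0.01 -4.16 -1.29 22.95 0.07 -0.05
1 -0.01 -4.56 -1.57 25.52 0.07 -0.05
```

Request:
apply_moves:
  plan: "0 -0.5 0 2.3 0 0 -0.2;0 -1 0 4.9 0 0 -0.2;0 -1.5 -0.1 7.5 0 0 -0.2;0 -1.9 -0.25 10 0 0 -0.2;0 -2.4 -0.4 12.6 0 0 -0.2;0 -2.9 -0.6 15.2 0 0 -0.2;0 -3.3 -0.8 17.8 0 0 -0.2;0 -3.5 -0.9 19 0 0 -0.2;0 -3.75 -1 20.4 0 0 -0.2;0 -3.75 -1 20.4 0 0 -0.2"

```text
clock: 7.3
position: [0.4475, -0.2158, 0.0978]
tcp_rot: [0.391, -0.192, -0.397, 0.808]
force: [-1.2, 1.3, -2.0]
gripper_width: 0.459
```

Request:
apply_moves:
  plan: "0 -0.2 -0.05 1.2 0 0 -0.2;0 -0.4 -0.15 2.6 0 0 -0.2;0 -0.4 -0.15 2.6 0 0 -0.2"

```text
clock: 7.68
position: [0.4503, -0.2136, 0.1001]
tcp_rot: [0.395, -0.183, -0.379, 0.817]
force: [-0.6, 0.1, -1.9]
gripper_width: 0.454
```

Request:
apply_moves:
  plan: "0 -0.2 -0.05 1.2 0 0 -0.2;0 -0.4 -0.1 2.4 0 0 -0.2;0 -0.4 -0.1 2.4 0 0 -0.2"

```text
clock: 8.05
position: [0.453, -0.2115, 0.1025]
tcp_rot: [0.399, -0.175, -0.362, 0.825]
force: [0.5, -0.1, -2.6]
gripper_width: 0.457
```

Request:
apply_moves:
  plan: "0 -0.2 -0.05 1.2 0 0 -0.2;0 -0.3 -0.1 1.8 0 0 -0.2;0 -0.3 -0.1 1.8 0 0 -0.2"

```text
clock: 8.43
position: [0.4551, -0.2098, 0.1041]
tcp_rot: [0.401, -0.168, -0.349, 0.83]
force: [-0.4, 0.2, -1.7]
gripper_width: 0.457
```

```bash
python3 - <<'E'
from h import *
s=ctrl.state(); print(s['position'],s['force'].round(1),s['joint_pos'].round(2))
grab('wrist','w4.png',(150,130,410,400),2.1)
m=viewer.camera_model('wrist');yaw=.669
c,s=np.cos(yaw),np.sin(yaw)
def P(x,y,z): return [.475+c*x-s*y,-.1937+s*x+c*y,z]
print((w2pix(m,[P(-.08,.033,.034),P(-.08,-.033,.034),P(-.08,.033,0.0)])-[150,130])*2.1)
E
```

```text
[ 0.45508805 -0.20983525  0.10411079] [-0.4  0.2 -1.7] [ 0.2   0.25 -0.21  0.33 -1.81 -1.14]
[[349.26339664 202.5286138 ]
 [187.22081019 202.46859252]
 [340.29476997 231.26525781]]
```

View pics/w4.png

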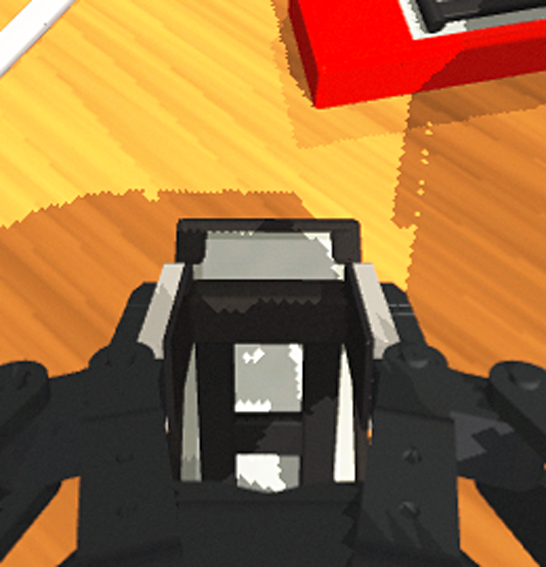

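```bash
python3 - <<'E'
from h import *
m=viewer.camera_model('wrist');yaw=.669
ex=np.array([np.cos(yaw),np.sin(yaw),0]);ey=np.array([-np.sin(yaw),np.cos(yaw),0])
px=np.array([(176,220),(360,220)])/2.1+[150,130]
u=cv2.undistortPoints(px.reshape(-1,1,2),K(m),np.array(m['dist_coeffs'])).reshape(-1,2)
Rm=np.array(m['R']);C=-Rm.T@np.array(m['t'])
D=.065/(u[1,0]-u[0,0]); d=np.r_[u.mean(0),1]@Rm; p=C+d*D
print('depth',D,'edge',p,'in meter frame x',(p-[.475,-.1937,0])@ex,'y',(p-[.475,-.1937,0])@ey)
# sweep depth
for k in (.9,1,1.1): q=C+d*D*k; print(k,(q-[.475,-.1937,0])@ex,q[2])
s=ctrl.state();t=np.array(s['position']);print('tcp x',(t-[.475,-.1937,0])@ex,t[2])
grab('side','s2.png',(290,80,430,180),5)
E
```

```text
depth 0.21504470116187055 edge [ 0.42666613 -0.23205353  0.06171649] in meter frame x -0.06170206233671305 y -0.00010936950908126976
0.9 -0.05394098567512205 0.08185265176741308
1 -0.06170206233671305 0.06171648669718233
1.1 -0.0694631389983041 0.04158032162695158
tcp x -0.025642860940966072 0.10412801993796209
```

View pics/s2.png

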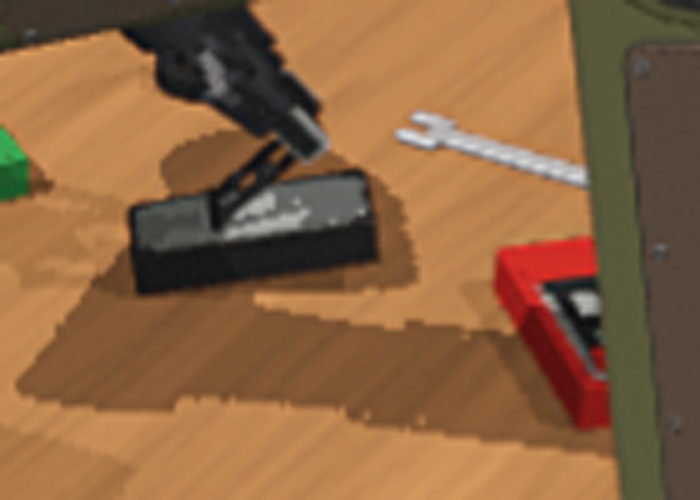

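The side view shows the stand swung out, but the meter tipped up a bit at its bottom end because the pads' grip carried it. I'll turn the tool further about the foot, so the twist opens the hinge and lays the meter back down.

Request:
apply_moves:
  plan: "0 0.05 0 2 0 0 -0.2;0 0.1 0.05 4 0 0 -0.2;0 0.2 0.1 6 0 0 -0.2;0 0.35 0.15 8 0 0 -0.2;0 0.35 0.15 8 0 0 -0.2;0 0.35 0.15 8 0 0 -0.2"

```text
clock: 9.28
position: [0.4524, -0.2121, 0.1029]
tcp_rot: [0.412, -0.14, -0.29, 0.852]
force: [0.3, 0.0, -1.2]
gripper_width: 0.46
```

```bash
cat > edge.py <<'E'
from h import *
import sys
s=ctrl.state(); print(s['position'],s['force'].round(1),q2R(s['tcp_rot']).as_matrix()[:,1].round(3))
a=grab('wrist','e.png',(150,130,410,400),2)
a=cv2.imread('pics/e.png')
grab('side','e2.png',(300,85,400,165),4)
b=cv2.imread('pics/e2.png'); b=cv2.resize(b,(int(b.shape[1]*540/b.shape[0])//2,270))
o=np.zeros((540,a.shape[1]+400,3),np.uint8);o[:,:a.shape[1]]=a[:540]
b=cv2.imread('pics/e2.png');o[:b.shape[0],a.shape[1]:a.shape[1]+400]=b[:,:400]
cv2.imwrite('pics/'+sys.argv[1],cv2.resize(o,None,fx=.86,fy=.86))
E
python3 edge.py c1.png
```

```text
[ 0.45240123 -0.21207585  0.10286474] [ 0.3  0.  -1.2] [-0.621 -0.492 -0.611]
```

View pics/c1.png

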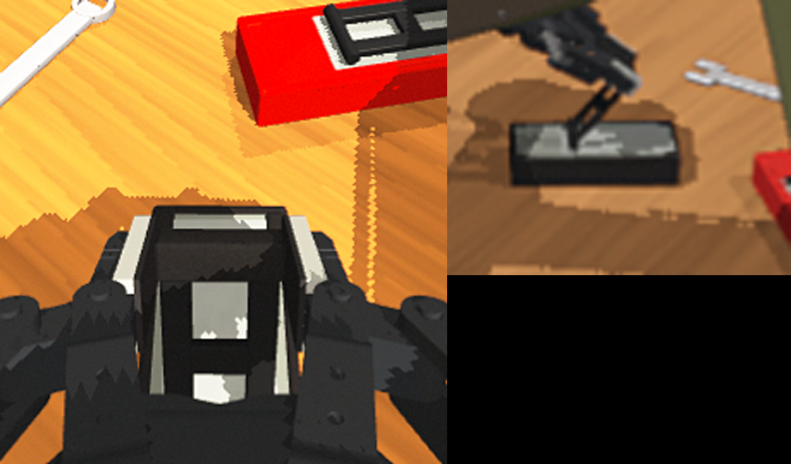

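The meter is flat again. The stand stands at about 55° in the side view (580,115), and the geometry gives about 0.97 rad. I'll nudge it against the stop, turning fully about the hinge, and come back.

Request:
apply_moves:
  plan: "0 -0.3 0 2 0 0 -0.2;0 -0.6 0 4 0 0 -0.2;0 -0.6 0 4 0 0 -0.2;0 -0.6 0 4 0 0 -0.2"

```text
clock: 9.88
position: [0.4557, -0.2096, 0.1075]
tcp_rot: [0.417, -0.125, -0.259, 0.862]
force: [-3.1, -3.7, 4.9]
gripper_width: 0.455
```

Request:
apply_moves:
  plan: "0 0.3 0 -2 0 0 -0.2;0 0.55 0 -3.6 0 0 -0.2;0 0.55 0 -3.6 0 0 -0.2;0 0.55 0 -3.6 0 0 -0.2;0 0.55 0 -3.6 0 0 0.1;0 0.55 0 -3.6 0 0 0.1;0 0.55 0 -3.6 0 0 0.1"

```text
clock: 10.75
position: [0.4524, -0.212, 0.1035]
tcp_rot: [0.413, -0.139, -0.287, 0.853]
force: [0.6, -0.1, -0.5]
gripper_width: 0.546
```

There was a clear 7 N at the stop, so the stand is fully open. The foot is released, and I'll back off along the tool with the jaw fully open.

Request:
apply_moves:
  plan: "0 -2 0 0 0 0 0.2;0 -6 0 0 0 0 1;0 -10 0 0 0 0 1;0 -12 0 0 0 0 1;0 -12 0 0 0 0 1;0 -12 0 0 0 0 1"

```text
clock: 11.5
position: [0.5267, -0.153, 0.1752]
tcp_rot: [0.413, -0.138, -0.287, 0.853]
force: [0.1, 0.1, -0.4]
gripper_width: 0.999
```

```bash
python3 edge.py c2.png; python3 - <<'E'
from h import *
import pickle
m=viewer.camera_model('wrist');pickle.dump(m,open('w5.pkl','wb'))
yaw=.669;c,s=np.cos(yaw),np.sin(yaw)
def P(x,y,z): return [.475+c*x-s*y,-.1937+s*x+c*y,z]
print(((w2pix(m,[P(-.08,.033,.034),P(-.08,-.033,.034),P(.08,.033,.034),P(.08,-.033,.034),P(.022,0,.039),P(-.028,.02,.105),P(-.028,-.02,.105)])-[150,130])*1.72).round(0))
E
```

```text
[ 0.52669229 -0.15296233  0.17518957] [ 0.1  0.1 -0.4] [-0.626 -0.494 -0.604]
[[265. 127.]
 [173. 127.]
 [280. 366.]
 [158. 366.]
 [219. 260.]
 [256. 128.]
 [182. 128.]]
```

View pics/c2.png

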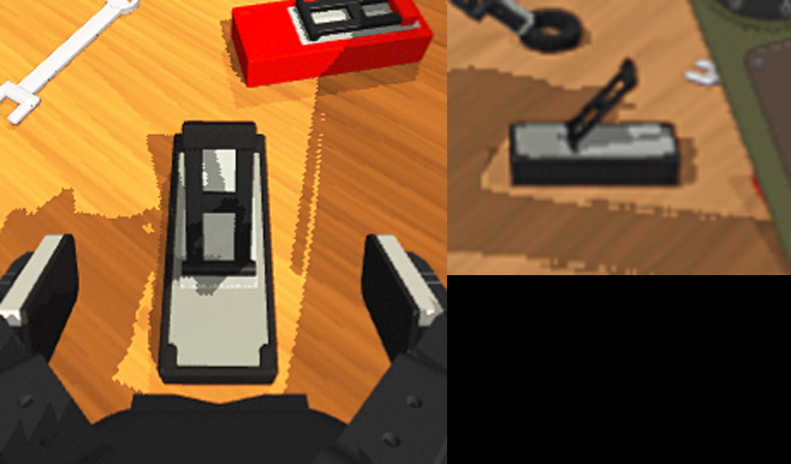

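The stand is standing open (frame 185–255 × 122–275) and the meter is flat. It has shifted about 4 mm along its +x, with the lateral position and yaw unchanged. Next is the grasp near the top end, with the tool pitched about -45°.

```bash
cat >> h.py <<'E'
CT=np.array([.478,-.191,0]);YAW=.669
def MP(x,z): return CT+[np.cos(YAW)*x,np.sin(YAW)*x,z]
E
python3 - <<'E'
from h import *
th=-np.radians(45);Rt=tool(YAW,th);tcp=MP(.034,.008);ap=Rt.as_matrix()[:,1]
s=ctrl.state();b=(np.array(s['position']),q2R(s['tcp_rot']))
for d in(.12,.09,.05,.02,0): print(d,rel(tcp-ap*d,Rt,base=b),(tcp-ap*d).round(3))
E
```

```text
0.12 [  0.03   0.42 -10.04  -7.87   0.05   0.02] [ 0.571 -0.117  0.093]
0.09 [  0.03   3.39 -10.45  -7.87   0.05   0.02] [ 0.555 -0.13   0.072]
0.05 [  0.03   7.35 -11.    -7.87   0.05   0.02] [ 0.532 -0.148  0.043]
0.02 [  0.03  10.32 -11.41  -7.87   0.05   0.02] [ 0.516 -0.161  0.022]
0 [  0.03  12.3  -11.68  -7.87   0.05   0.02] [ 0.505 -0.17   0.008]
```

Request:
apply_moves:
  plan: "0 0 -5 -4 0 0 1;0 0.4 -10 -7.9 0 0 1;0 3.4 -10.5 -7.9 0 0 1;0 3.4 -10.5 -7.9 0 0 1;0 5 -10.7 -7.9 0 0 1;0 7.4 -11 -7.9 0 0 1;0 9 -11.2 -7.9 0 0 1;0 9.5 -11.3 -7.9 0 0 1;0 9.5 -11.3 -7.9 0 0 1"

```text
clock: 12.72
position: [0.5218, -0.1573, 0.0291]
tcp_rot: [0.402, -0.167, -0.345, 0.831]
force: [0.2, 0.3, -0.2]
gripper_width: 1.001
```

```bash
python3 - <<'E'
from h import *
th=-np.radians(45);Rt=tool(YAW,th);tcp=MP(.034,.008)
s=ctrl.state();print(rel(tcp,Rt),s['position'],s['joint_pos'].round(2))
E
```

```text
[ 0.08  2.99  0.02  0.11  0.02 -0.05] [ 0.52183278 -0.15730765  0.02906517] [ 0.26  0.48 -0.05  0.29 -1.77 -1.21]
```

Request:
apply_moves:
  plan: "0.1 1.2 0 0 0 0 1;0.1 2.2 0 0 0 0 1;0.1 2.6 0 0 0 0 1;0.1 2.6 0 0 0 0 1;0.1 3 0 0 0 0 1;0.1 3 0 0 0 0 1"

```text
clock: 13.48
position: [0.5042, -0.1696, 0.0072]
tcp_rot: [0.402, -0.167, -0.345, 0.831]
force: [0.3, 0.0, 1.2]
gripper_width: 1.001
```

Request:
apply_moves:
  plan: "0 0 0 0 0 0 0;0 0 0 0 0 0 0;0 0 0 0 0 0 0;0 0 0 0 0 0 0;0 0 0 0 0 0 0;0 0 0 0 0 0 0"
  newtons: 80

```text
clock: 14.22
position: [0.5049, -0.1695, 0.0078]
tcp_rot: [0.402, -0.167, -0.345, 0.831]
force: [3.2, 1.4, 4.1]
gripper_width: 0.763
```

```bash
python3 - <<'E'
from h import *
s=ctrl.state();p=np.array(s['position']);R0=q2R(s['tcp_rot']);b=(p,R0)
print(p,s['gripper_width'],s['force'])
ex=np.array([np.cos(YAW),np.sin(YAW),0]);ey=np.array([-np.sin(YAW),np.cos(YAW),0])
Rm=R.from_matrix(np.c_[ex,ey,[0,0,1]])
Rrel=Rm.inv()*R0; prel=Rm.inv().apply(p-CT); print('tcp in meter',prel)
np.savez('grasp.npz',p=prel,R=Rrel.as_matrix())
# lift 5, 12cm straight up
print('up10',rel(p+[0,0,.10],R0,base=b))
for nm,yawf in(('yaw0',0.),):
  for lean in(.53,):
    F=np.c_[[-np.sin(lean),0,np.cos(lean)],[0,1,0],[-np.cos(lean),0,-np.sin(lean)]]
    Rf=R.from_euler('z',yawf)*R.from_matrix(F)
    Rt=Rf*Rrel
    for o in([.60,.23,.20],[.60,.23,.092]):
        print(nm,'tcp',(np.array(o)+Rf.apply(prel)).round(3),rel(np.array(o)+Rf.apply(prel),Rt,base=b),'approach',Rt.as_matrix()[:,1].round(2))
E
```

```text
[ 0.50491497 -0.16952948  0.0078298 ] 0.762835777499334 [3.19284563 1.35591709 4.1416564 ]
tcp in meter [0.03442929 0.00014967 0.0078298 ]
up10 [-0.01 -7.09  7.05  0.    0.    0.  ]
yaw0 tcp [0.576 0.23  0.226] [  26.89  -36.9    -6.16 -115.01   44.65   12.24] approach [ 0.97 -0.   -0.25]
yaw0 tcp [0.576 0.23  0.118] [  26.9   -29.24  -13.78 -115.01   44.65   12.24] approach [ 0.97 -0.   -0.25]
```

The meter is gripped (65 mm). Before lifting, I'll fit a rough arm model from the logged joint and TCP pairs, to check whether the tool pitch needed at the mat is within the wrist's range.

```bash
cat > kin.py <<'E'
from h import *
from scipy.optimize import least_squares
rz=lambda a:R.from_euler('z',a); ry=lambda a:R.from_euler('y',a); rx=lambda a:R.from_euler('x',a)
LO=np.array([-2.56,-1.29,-1.08,-3.29,-2.81,-2.99]);HI=np.array([2.56,2.01,1.49,1.98,-.18,2.99])
def fk(q,g,sg=(1,-1,1,-1,1)):
    a1,h,L2,e,L4,L6,d=g; A=rz(q[0]); B=A*ry(sg[0]*q[1]); C=B*ry(sg[1]*q[2]); D=C*rx(sg[2]*q[3]); E=D*ry(sg[3]*q[4]); F=E*rx(sg[4]*q[5])
    p=A.apply([a1,d,h])+B.apply([0,0,L2])+C.apply([L4,0,e])+E.apply([L6,0,0])
    return p,F
E
cat > fit.py <<'E'
from kin import *
import itertools,pickle
s=ctrl.state()
data=[([-.8413,.0408,.0839,-.0004,-1.6155,-.3337],[.23128,-.55332,.23037]),([-.043,-.234,-.19,0,-1.615,-.854],[.44945,-.21584,.22035]),
([.2,.25,-.21,.33,-1.81,-1.14],[.4551,-.2098,.1041]),([.26,.48,-.05,.29,-1.77,-1.21],[.5218,-.1573,.0291]),(list(s['joint_pos']),list(s['position']))]
best=None
for sg in itertools.product((1,-1),repeat=4):
    sg=sg+(1,)
    r=least_squares(lambda g:np.r_[np.concatenate([fk(q,g,sg)[0]-p for q,p in data]),1e-3*(g-[0,.4,.4,0,.5,.2,-.2])],[0,.4,.4,0,.5,.2,-.2])
    if best is None or r.cost<best[0]: best=(r.cost,sg,r.x)
print(best)
c,sg,g=best
for q,p in data: print((fk(q,g,sg)[0]-p).round(4))
# tool axes check: approach should equal E x axis; find const offset
for s5 in(1,-1):
    T=R.from_matrix(q2R(s['tcp_rot']).as_matrix()); F=fk(s['joint_pos'],g,sg[:4]+(s5,))[1]
    Q0=R.from_quat(np.array([.39142,.58883,-.58827,-.39243]));F0=fk(data[0][0],g,sg[:4]+(s5,))[1]
    print(s5,np.degrees(((F.inv()*T).inv()*(F0.inv()*Q0)).magnitude()),(F.inv()*T).as_matrix().round(3).tolist())
    
pickle.dump((g,sg),open('g.pkl','wb'))
print(s['joint_pos'].round(3))
E
python3 fit.py
```

```text
(np.float64(0.00011969393612313252), (1, -1, -1, -1, 1), array([ 0.100387  ,  0.13469169,  0.40398401, -0.00078707,  0.45121047,
        0.32539008, -0.19509157]))
[0.0014 0.0005 0.0012]
[-0.0008  0.0013  0.001 ]
[-0.0016 -0.0018 -0.0128]
[0.0019 0.0004 0.004 ]
[ 0.0005 -0.0009  0.0065]
1 101.4692886343986 [[0.0, 1.0, 0.0], [0.647, -0.0, 0.763], [0.763, -0.0, -0.647]]
-1 0.0016613324688009696 [[0.0, 1.0, 0.0], [-0.0, 0.0, -1.0], [-1.0, 0.0, 0.0]]
[ 0.248  0.466 -0.12   0.297 -1.714 -1.219]
```

```bash
cat >> kin.py <<'E'
import pickle
G,SG=pickle.load(open('g.pkl','rb')); SG=SG[:4]+(-1,)
OFF=R.from_matrix([[0,1,0],[0,0,-1],[-1,0,0]])
def FK(q): p,F=fk(q,G,SG); return p,F*OFF
def ik(p,Rt,q0):
    f=lambda q:np.r_[(FK(q)[0]-p)*5,(FK(q)[1].inv()*Rt).as_rotvec(),1e-4*(q-q0)]
    r=least_squares(f,np.clip(q0,LO+1e-3,HI-1e-3),bounds=(LO,HI)); return r.x,np.linalg.norm(f(r.x)[:6])
def lean(l,yaw):
    # meter rotation: l = lean back from upright; l=-pi/2 lies on its face
    F=np.c_[[-np.sin(l),0,np.cos(l)],[0,1,0],[-np.cos(l),0,-np.sin(l)]]
    return rz(yaw)*R.from_matrix(F)
g_=np.load('grasp.npz'); GP=g_['p'];GR=R.from_matrix(g_['R'])
def tgt(o,l,yaw): Rf=lean(l,yaw); return np.array(o)+Rf.apply(GP),Rf*GR
E
python3 - <<'E'
from kin import *
q=ctrl.state()['joint_pos']
print(FK(q)[0]-ctrl.state()['position'])
print('direct'); q1=q
for k in np.linspace(0,1,9):
    o=np.array([.478,-.191,0])*(1-k)+np.array([.60,.232,.092])*k+[0,0,.12*np.sin(np.pi*min(k*1.5,1)) if k<.67 else .0]
    o=np.array([.478,-.191,0])*(1-k)+np.array([.60,.232,.092])*k+np.array([0,0,.15*min(1,4*k,6*(1-k))])
    l=-np.pi/2+k*(np.pi/2+.53); yw=.669*(1-k)
    q1,e=ik(*tgt(o,l,yw),q1); print(round(k,2),q1.round(2),round(e,3))
print('upright')
for yw in(0,.2,.4):
  for q0 in (q,[1,.5,-.3,1,-1,-1],[1,.5,-.3,-2,-1,1]):
    x,e=ik(*tgt([.58,.232,.085],0,yw),np.array(q0)); print(yw,x.round(2),round(e,3))
print('lean')
for yw in(0,.1):
  for X in(.57,.60,.62):
   for q0 in (q1,[1,.5,-.3,1,-1,-1],[1,.5,-.3,-2,-1,1]):
    x,e=ik(*tgt([X,.232,.092],.53,yw),np.array(q0)); print(yw,X,x.round(2),round(e,3))
E
```

```text
[ 0.00052226 -0.0008919   0.00654789]
direct
0.0 [ 0.25  0.47 -0.13  0.3  -1.7  -1.22] 0.0
0.12 [ 0.26  0.24 -0.08  0.17 -1.75 -1.25] 0.0
0.25 [ 0.28  0.05 -0.    0.06 -1.76 -1.34] 0.0
0.38 [ 0.32 -0.12 -0.11  0.   -1.58 -1.48] 0.0
0.5 [ 0.42 -0.32 -0.26  0.03 -1.36 -1.66] 0.0
0.62 [ 0.6  -0.53 -0.44  0.19 -1.16 -1.95] 0.0
0.75 [ 0.86 -0.72 -0.62  0.54 -1.07 -2.38] 0.0
0.88 [ 1.14 -0.8  -0.87  1.02 -1.09 -2.93] 0.0
1.0 [ 1.16 -0.74 -1.03  1.14 -0.92 -2.99] 0.411
upright
0 [ 1.06 -0.4  -0.74  0.8  -0.97 -2.99] 0.04
0 [ 1.06 -0.4  -0.74  0.8  -0.97 -2.99] 0.04
0 [ 0.67 -0.36 -1.01 -3.29 -0.18  1.31] 0.637
0.2 [ 1.01 -0.48 -0.8   0.79 -0.82 -2.81] 0.0
0.2 [ 1.01 -0.48 -0.8   0.79 -0.82 -2.81] 0.0
0.2 [ 1.01 -0.48 -0.8   0.79 -0.82 -2.81] 0.0
0.4 [ 0.9  -0.51 -0.82  0.62 -0.63 -2.46] 0.0
0.4 [ 0.9  -0.51 -0.82  0.62 -0.63 -2.46] 0.0
0.4 [ 0.9  -0.51 -0.82  0.62 -0.63 -2.46] 0.0
lean
0 0.57 [ 1.27 -0.87 -1.08  1.11 -1.06 -2.99] 0.384
0 0.57 [ 1.27 -0.87 -1.08  1.11 -1.06 -2.99] 0.384
0 0.57 [ 0.68 -0.48 -1.08 -3.29 -0.24  1.5 ] 0.667
0 0.6 [ 1.16 -0.74 -1.03  1.14 -0.92 -2.99] 0.411
0 0.6 [ 1.16 -0.74 -1.03  1.14 -0.92 -2.99] 0.411
0 0.6 [ 0.67 -0.34 -1.08 -3.29 -0.45  1.52] 0.62
0 0.62 [ 1.07 -0.58 -0.93  1.12 -0.84 -2.99] 0.423
0 0.62 [ 1.07 -0.58 -0.93  1.12 -0.84 -2.99] 0.423
0 0.62 [ 0.66 -0.25 -1.08 -3.29 -0.58  1.53] 0.594
0.1 0.57 [ 1.23 -0.86 -1.08  1.12 -0.98 -2.99] 0.331
0.1 0.57 [ 1.23 -0.86 -1.08  1.12 -0.98 -2.99] 0.331
0.1 0.57 [ 0.68 -0.49 -1.08 -3.29 -0.22  1.53] 0.579
0.1 0.6 [ 1.14 -0.81 -1.08  1.17 -0.85 -2.99] 0.354
0.1 0.6 [ 1.14 -0.81 -1.08  1.17 -0.85 -2.99] 0.354
0.1 0.6 [ 0.67 -0.36 -1.08 -3.29 -0.43  1.55] 0.529
0.1 0.62 [ 1.05 -0.63 -0.98  1.16 -0.75 -2.99] 0.373
0.1 0.62 [ 1.05 -0.63 -0.98  1.16 -0.75 -2.99] 0.373
0.1 0.62 [ 0.67 -0.27 -1.08 -3.29 -0.56  1.55] 0.5
```

The only problem is the J6 limit. I'll check the grasp with the half turn about the tool's y.

```bash
python3 - <<'E'
from kin import *
q=ctrl.state()['joint_pos']
GR0=GR;GP0=GP.copy()
import kin
for th in(-45,-55):
    T=np.radians(th); kin.GR=rz(0)*tool(0,T,-1); kin.GP=np.array([.0525+.026*np.sin(T),0,.0265-.026*np.cos(T)+ (0.002 if th<-50 else 0)])
    print(th,kin.GP)
    q0=q+[0,0,0,0,0,np.pi]; q1=q0
    for k in np.linspace(0,1,9):
        o=np.array([.478,-.191,0])*(1-k)+np.array([.60,.232,.0905])*k+np.array([0,0,.15*min(1,4*k,6*(1-k))])
        q1,e=ik(*kin.tgt(o,-np.pi/2+k*(np.pi/2+.53),.669*(1-k)),q1); print(round(k,2),q1.round(2),round(e,3))
    for X in(.58,.62):
        for yw in (0,.1):
            x,e=ik(*kin.tgt([X,.232,.0905],.53,yw),q1);print(X,yw,x.round(2),round(e,3))
E
```

```text
-45 [0.03411522 0.         0.00811522]
0.0 [ 0.25  0.48 -0.12  0.3  -1.7   1.92] 0.0
0.12 [ 0.25  0.24 -0.08  0.17 -1.75  1.89] 0.0
0.25 [ 0.27  0.05 -0.    0.06 -1.77  1.8 ] 0.0
0.38 [ 0.32 -0.12 -0.11 -0.   -1.58  1.67] 0.0
0.5 [ 0.42 -0.32 -0.26  0.02 -1.36  1.48] 0.0
0.62 [ 0.6  -0.53 -0.44  0.19 -1.16  1.2 ] 0.0
0.75 [ 0.86 -0.72 -0.62  0.54 -1.07  0.77] 0.0
0.88 [ 1.14 -0.8  -0.87  1.02 -1.09  0.21] 0.0
1.0 [ 1.31 -0.31 -1.08  1.53 -1.22 -0.73] 0.033
0.58 0 [ 1.37 -0.34 -1.08  1.45 -1.27 -0.68] 0.074
0.58 0.1 [ 1.33 -0.43 -1.08  1.45 -1.17 -0.55] 0.138
0.62 0 [ 1.26 -0.26 -1.07  1.62 -1.17 -0.78] 0.0
0.62 0.1 [ 1.21 -0.33 -1.08  1.66 -1.06 -0.71] 0.048
-55 [0.03120205 0.         0.01358701]
0.0 [ 0.27  0.59 -0.06  0.34 -1.83  1.9 ] 0.0
0.12 [ 0.28  0.35 -0.01  0.21 -1.88  1.88] 0.0
0.25 [ 0.29  0.16  0.08  0.09 -1.91  1.79] 0.0
0.38 [ 0.33  0.   -0.    0.02 -1.74  1.66] 0.0
0.5 [ 0.41 -0.19 -0.14  0.01 -1.53  1.49] 0.0
0.62 [ 0.56 -0.39 -0.3   0.11 -1.32  1.26] 0.0
0.75 [ 0.78 -0.58 -0.48  0.37 -1.17  0.9 ] 0.0
0.88 [ 1.05 -0.7  -0.74  0.8  -1.09  0.38] 0.0
1.0 [ 1.27 -0.43 -1.03  1.35 -1.09 -0.48] 0.0
0.58 0 [ 1.33 -0.5  -1.07  1.31 -1.16 -0.46] 0.0
0.58 0.1 [ 1.28 -0.58 -1.08  1.3  -1.05 -0.33] 0.039
0.62 0 [ 1.21 -0.36 -0.99  1.4  -1.04 -0.5 ] 0.0
0.62 0.1 [ 1.16 -0.44 -1.04  1.45 -0.93 -0.44] 0.0
```

```bash
python3 - <<'E'
from kin import *
import kin
q=ctrl.state()['joint_pos']
q1=q
print('stage1 path');
for k in np.linspace(0,1,9):
    o=np.array([.478,-.191,0])*(1-k)+np.array([.59,.232,.085])*k+np.array([0,0,.12*min(1,4*k,6*(1-k))])
    q1,e=ik(*tgt(o,-np.pi/2+k*np.pi/2,.669-.369*k),q1); print(round(k,2),q1.round(2),round(e,3))
pc=GP+GR.apply([0,-.026,0]); print('padctr',pc)
for turn in(-25,-35,-45,-55):
    T=np.radians(-45+turn); kin.GR=tool(0,T,1); kin.GP=pc+kin.GR.apply([0,.026,0])
    x,e=ik(*kin.tgt([.59,.232,.085],0,.3),q1); print(turn,'up',x.round(2),round(e,3))
    for yw in(0,.1):
        y,e=ik(*kin.tgt([.60,.232,.092],.53,yw),x); print('   lean',yw,y.round(2),round(e,3))
m=viewer.camera_model('wrist');C=-np.array(m['R']).T@np.array(m['t']);s=ctrl.state();print('cam in tool',q2R(s['tcp_rot']).inv().apply(C-s['position']))
E
```

```text
stage1 path
0.0 [ 0.25  0.47 -0.13  0.3  -1.7  -1.22] 0.0
0.12 [ 0.28  0.29 -0.09  0.19 -1.75 -1.24] 0.0
0.25 [ 0.31  0.14 -0.02  0.1  -1.79 -1.3 ] 0.0
0.38 [ 0.35  0.03 -0.06  0.04 -1.67 -1.39] 0.0
0.5 [ 0.42 -0.09 -0.13  0.   -1.53 -1.5 ] 0.0
0.62 [ 0.5  -0.22 -0.22  0.01 -1.37 -1.63] 0.0
0.75 [ 0.62 -0.34 -0.33  0.09 -1.2  -1.81] 0.0
0.88 [ 0.77 -0.46 -0.52  0.28 -0.98 -2.08] 0.0
1.0 [ 0.94 -0.47 -0.8   0.72 -0.7  -2.64] 0.0
padctr [0.05276757 0.00019158 0.02626091]
-25 up [ 0.79 -0.18 -0.43  0.19 -1.02 -2.14] 0.0
   lean 0 [ 1.07 -0.43 -0.79  0.85 -0.93 -2.99] 0.122
   lean 0.1 [ 1.06 -0.49 -0.85  0.9  -0.86 -2.99] 0.061
-35 up [ 0.74 -0.05 -0.28  0.08 -1.18 -2.04] 0.0
   lean 0 [ 1.05 -0.36 -0.72  0.75 -0.97 -2.99] 0.0
   lean 0.1 [ 1.02 -0.41 -0.75  0.72 -0.89 -2.86] 0.0
-45 up [ 0.7   0.09 -0.13  0.   -1.35 -1.98] 0.0
   lean 0 [ 0.96 -0.28 -0.59  0.52 -1.   -2.76] 0.0
   lean 0.1 [ 0.93 -0.3  -0.61  0.48 -0.95 -2.63] 0.0
-55 up [ 0.67  0.22  0.01 -0.06 -1.52 -1.93] 0.0
   lean 0 [ 0.88 -0.17 -0.46  0.31 -1.07 -2.57] 0.0
   lean 0.1 [ 0.85 -0.19 -0.47  0.28 -1.04 -2.44] 0.0
cam in tool [ 1.07119993e-04 -1.42650005e-01  8.15472689e-02]
```

The two-step route sits comfortably inside the joint limits:
1. Stand the meter upright on the mat at yaw 0.3.
2. Open, pivot the tool 50° in place and regrip.
3. Lean it back onto the stand at yaw about 0.

Computing the rows for the first part.

```bash
python3 - <<'E'
from kin import *
s=ctrl.state();b=(np.array(s['position']),q2R(s['tcp_rot']))
for k in np.linspace(0,1,13):
    o=np.array([.478,-.191,0])*(1-k)+np.array([.59,.232,.105])*k+np.array([0,0,.11*min(1,4*k,4*(1-k))])
    p,Rt=tgt(o,-np.pi/2+k*np.pi/2,.669-.369*k); print(round(k,2),*rel(p,Rt,base=b).round(1),p.round(2))
E
```

```text
0.0 -0.0 -0.0 0.0 -0.0 0.0 0.0 [ 0.5  -0.17  0.01]
0.08 2.1 -5.5 1.5 -7.5 1.3 -1.2 [ 0.51 -0.14  0.06]
0.17 4.2 -11.0 3.1 -15.0 2.8 -2.1 [ 0.52 -0.1   0.11]
0.25 6.3 -16.3 4.7 -22.5 4.5 -2.9 [ 0.53 -0.07  0.16]
0.33 8.4 -19.1 3.7 -30.0 6.2 -3.5 [ 0.54 -0.04  0.17]
0.42 10.6 -21.7 2.7 -37.4 8.1 -3.9 [ 0.54 -0.    0.18]
0.5 12.7 -24.3 1.7 -44.9 10.1 -4.1 [0.55 0.03 0.19]
0.58 15.0 -26.9 0.7 -52.3 12.2 -4.0 [0.56 0.06 0.2 ]
0.67 17.2 -29.4 -0.3 -59.7 14.4 -3.8 [0.56 0.1  0.21]
0.75 19.5 -31.8 -1.4 -67.0 16.6 -3.2 [0.57 0.13 0.22]
0.83 21.8 -31.6 -5.1 -74.3 18.9 -2.4 [0.57 0.16 0.2 ]
0.92 24.1 -31.4 -8.8 -81.6 21.2 -1.3 [0.58 0.2  0.17]
1.0 26.5 -31.1 -12.6 -88.8 23.6 0.1 [0.58 0.23 0.14]
```

Request:
apply_moves:
  plan: "0 -1.5 1.5 0 0 0 0;2.1 -5.5 1.5 -7.5 1.3 -1.2 0;4.2 -11 3.1 -15 2.8 -2.1 0;6.3 -16.3 4.7 -22.5 4.5 -2.9 0;8.4 -19.1 3.7 -30 6.2 -3.5 0;10.6 -21.7 2.7 -37.4 8.1 -3.9 0;12.7 -24.3 1.7 -44.9 10.1 -4.1 0;15 -26.9 0.7 -52.3 12.2 -4 0;17.2 -29.4 -0.3 -59.7 14.4 -3.8 0;19.5 -31.8 -1.4 -67 16.6 -3.2 0;21.8 -31.6 -5.1 -74.3 18.9 -2.4 0;24.1 -31.4 -8.8 -81.6 21.2 -1.3 0;26.5 -31.1 -12.6 -88.8 23.6 0.1 0;26.5 -31.1 -12.6 -88.8 23.6 0.1 0;26.5 -31.1 -12.6 -88.8 23.6 0.1 0;26.5 -31.1 -12.6 -88.8 23.6 0.1 0;26.5 -31.1 -12.6 -88.8 23.6 0.1 0;26.5 -31.1 -12.6 -88.8 23.6 0.1 0"

```text
clock: 16.48
position: [0.5823, 0.2297, 0.1397]
tcp_rot: [-0.227, 0.549, 0.743, -0.307]
force: [0.6, -0.4, -2.6]
gripper_width: 0.761
```

```bash
python3 - <<'E'
from kin import *
s=ctrl.state();b=(np.array(s['position']),q2R(s['tcp_rot']));print(s['clock'],b[0],s['joint_pos'].round(2),s['gripper_width'],s['force'])
for z in(.105,.09,.086,.084): print(z,rel(*tgt([.59,.232,z],0,.3),base=b))
Rm=b[1]*GR.inv();print('meter axes x,z',Rm.as_matrix()[:,0].round(3),Rm.as_matrix()[:,2].round(3),'origin',(b[0]-Rm.apply(GP)).round(4))
im=np.zeros((560,800,3),np.uint8)
a=cv2.cvtColor(viewer.grab_frame('side')[120:300,150:350],cv2.COLOR_RGB2BGR); a=cv2.resize(a,None,fx=2,fy=2)
c=cv2.cvtColor(viewer.grab_frame('top')[60:340,150:350],cv2.COLOR_RGB2BGR);c=cv2.resize(c,None,fx=2,fy=2)
im[:a.shape[0],:400]=a;im[:560,400:]=c;cv2.imwrite('pics/p1.png',im)
E
```

```text
16.475 [0.58227334 0.22971783 0.13972773] [ 0.81 -0.53 -0.97  0.75 -0.54 -2.62] 0.7607144090231504 [ 0.55892127 -0.37490355 -2.58271834]
0.105 [ 0.    0.04  0.01 -0.06 -0.11 -0.01]
0.09 [ 0.01  1.1   1.07 -0.06 -0.11 -0.01]
0.086 [ 0.01  1.38  1.35 -0.06 -0.11 -0.01]
0.084 [ 0.01  1.52  1.49 -0.06 -0.11 -0.01]
meter axes x,z [ 0.001 -0.001  1.   ] [-0.956 -0.294  0.001] origin [0.5898 0.2319 0.1053]
```

Request:
apply_moves:
  plan: "0 0.4 0.4 0 0 0 0;0 0.8 0.8 0 0 0 0;0 1.1 1.1 0 0 0 0;0 1.3 1.3 0 0 0 0;0 1.3 1.3 0 0 0 0;0 1.3 1.3 0 0 0 0"

```text
clock: 17.32
position: [0.582, 0.2299, 0.1206]
tcp_rot: [-0.227, 0.549, 0.743, -0.308]
force: [0.0, 0.9, -3.5]
gripper_width: 0.761
```

Request:
apply_moves:
  plan: "0 0.1 0.1 0 0 0 0;0 0.1 0.1 0 0 0 0;0 0.1 0.1 0 0 0 0"

```text
clock: 17.7
position: [0.5819, 0.2298, 0.119]
tcp_rot: [-0.227, 0.549, 0.743, -0.308]
force: [0.8, 0.4, -2.9]
gripper_width: 0.76
```

Request:
apply_moves:
  plan: "0 0.05 0.05 0 0 0 0;0 0.05 0.05 0 0 0 0;0 0.05 0.05 0 0 0 0"

```text
clock: 18.08
position: [0.582, 0.2299, 0.1187]
tcp_rot: [-0.227, 0.549, 0.743, -0.308]
force: [1.0, -0.6, -1.1]
gripper_width: 0.763
```

Request:
apply_moves:
  plan: "0 0.05 0.05 0 0 0 0;0 0.05 0.05 0 0 0 0;0 0.05 0.05 0 0 0 0"

```text
clock: 18.45
position: [0.5822, 0.23, 0.1187]
tcp_rot: [-0.226, 0.549, 0.743, -0.307]
force: [-1.6, -2.6, 4.7]
gripper_width: 0.762
```

Touchdown on the bottom end. Opening, then pivoting in place.

Request:
apply_moves:
  plan: "0 0 0 0 0 0 0.8;0 0 0 0 0 0 1;0 0 0 0 0 0 1;0 0 0 0 0 0 1;0 0 0 5 0 0 1;0 0 0.5 10 0 0 1;0 -0.2 1 20 0 0 1;0 -0.4 1.4 30 0 0 1;0 -0.7 1.8 40 0 0 1;0 -1 2.1 50 0 0 1;0 -1 2.1 50 0 0 1;0 -1 2.1 50 0 0 1;0 -1 2.1 50 0 0 1"
  newtons: 80

```text
clock: 20.08
position: [0.5605, 0.2233, 0.1109]
tcp_rot: [0.437, -0.402, -0.544, 0.592]
force: [-0.5, -0.9, 0.3]
gripper_width: 1.003
```

```bash
python3 - <<'E'
from kin import *
s=ctrl.state();print(s['clock'],s['position'],s['joint_pos'].round(2),s['force'],q2R(s['tcp_rot']).as_matrix()[:,1].round(3))
im=np.zeros((560,800,3),np.uint8)
a=cv2.cvtColor(viewer.grab_frame('side')[120:300,150:350],cv2.COLOR_RGB2BGR); a=cv2.resize(a,None,fx=2,fy=2)
c=cv2.cvtColor(viewer.grab_frame('wrist')[:,80:480],cv2.COLOR_RGB2BGR);c=cv2.resize(c,(400,420))
im[:a.shape[0],:400]=a;im[:420,400:]=c;cv2.imwrite('pics/p2.png',im[:430])
E
```

```text
20.075 [0.56054823 0.22325111 0.11088308] [ 0.69  0.14 -0.01 -0.03 -1.49 -1.96] [-0.50171825 -0.85402631  0.33376871] [-0.08  -0.025 -0.996]
```

View pics/p2.png

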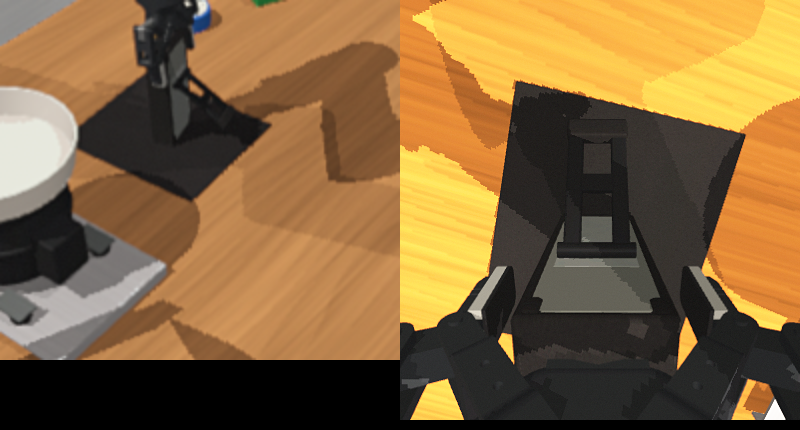

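The meter stands upright on the mat between the open pads, with the stand projecting towards the robot (wrist half: foot at (597,128)). Regripping.

Request:
apply_moves:
  plan: "0 0 0 0 0 0 0;0 0 0 0 0 0 0;0 0 0 0 0 0 0;0 0 0 0 0 0 0;0 0 0 0 0 0 0"
  newtons: 70

```text
clock: 20.8
position: [0.5611, 0.2233, 0.1112]
tcp_rot: [0.437, -0.402, -0.544, 0.593]
force: [-2.0, -0.4, 6.0]
gripper_width: 0.768
```

```bash
python3 - <<'E'
from kin import *
import kin
s=ctrl.state();b=(np.array(s['position']),q2R(s['tcp_rot']));print(s['clock'],b[0],s['gripper_width'],s['force'])
Rm=lean(0,.3);o=np.array([.5898,.2319,.084])
gp=Rm.inv().apply(b[0]-o);gr=Rm.inv()*b[1];np.savez('grasp.npz',p=gp,R=gr.as_matrix());kin.GP=gp;kin.GR=gr;print(gp)
q=s['joint_pos']
for k,z in [(0,.11)]+[(k,.115) for k in(.17,.33,.5,.67,.83,1)]+[(1,.105),(1,.0985)]:
    p,Rt=kin.tgt(o*[1-k,1-k,0]+np.array([.60*k,.232*k,z]),.53*k,.3-.26*k); q,e=ik(p,Rt,q); print(k,z,*rel(p,Rt,base=b),q.round(2),round(e,3))
E
```

```text
20.8 [0.56109187 0.22330261 0.11120997] 0.7678839272256369 [-2.00638426 -0.44168202  5.96889667]
[0.02720997 0.00027043 0.02996663]
0 0.11 -0.0 -2.59 0.22 0.0 -0.0 0.0 [ 0.69  0.14 -0.03 -0.03 -1.49 -1.96] 0.0
0.17 0.115 0.09 -2.8 0.3 -5.16 2.54 -0.11 [ 0.71  0.06 -0.1   0.   -1.41 -2.03] 0.0
0.33 0.115 0.19 -2.52 0.31 -10.01 4.93 -0.0 [ 0.74 -0.01 -0.18  0.05 -1.32 -2.11] 0.0
0.5 0.115 0.32 -2.21 0.27 -15.16 7.48 0.33 [ 0.77 -0.08 -0.27  0.11 -1.24 -2.2 ] 0.0
0.67 0.115 0.45 -1.88 0.2 -20.29 10.01 0.9 [ 0.81 -0.15 -0.35  0.19 -1.17 -2.32] 0.0
0.83 0.115 0.58 -1.56 0.1 -25.1 12.38 1.64 [ 0.86 -0.21 -0.42  0.28 -1.11 -2.44] 0.0
1 0.115 0.72 -1.22 -0.05 -30.18 14.86 2.66 [ 0.91 -0.26 -0.5   0.39 -1.07 -2.59] 0.0
1 0.105 0.73 -0.22 -0.13 -30.18 14.86 2.66 [ 0.91 -0.25 -0.52  0.39 -1.04 -2.6 ] 0.0
1 0.0985 0.73 0.42 -0.19 -30.18 14.86 2.66 [ 0.91 -0.25 -0.53  0.4  -1.03 -2.61] 0.0
```

Request:
apply_moves:
  plan: "0 -0.6 0 0 0 0 0;0 -1.6 0.1 0 0 0 0;0 -2.6 0.2 0 0 0 0;0.1 -2.8 0.3 -5.2 2.5 -0.1 0;0.2 -2.5 0.3 -10 4.9 0 0;0.3 -2.2 0.3 -15.2 7.5 0.3 0;0.45 -1.9 0.2 -20.3 10 0.9 0;0.6 -1.6 0.1 -25.1 12.4 1.6 0;0.7 -1.2 0 -30.2 14.9 2.7 0;0.7 -1.2 0 -30.2 14.9 2.7 0;0.7 -0.6 -0.1 -30.2 14.9 2.7 0;0.7 -0.2 -0.1 -30.2 14.9 2.7 0;0.7 0.4 -0.2 -30.2 14.9 2.7 0;0.7 0.4 -0.2 -30.2 14.9 2.7 0;0.7 0.4 -0.2 -30.2 14.9 2.7 0"

```text
clock: 22.68
position: [0.5606, 0.2305, 0.1057]
tcp_rot: [-0.37, 0.587, 0.609, -0.385]
force: [0.4, 0.3, -2.9]
gripper_width: 0.763
```

```bash
python3 - <<'E'
from kin import *
s=ctrl.state();b=(np.array(s['position']),q2R(s['tcp_rot']));print(s['clock'],b[0],s['joint_pos'].round(2),s['force'])
Rm=b[1]*GR.inv();print('meter x,z',Rm.as_matrix()[:,0].round(3),Rm.as_matrix()[:,2].round(3),'origin',(b[0]-Rm.apply(GP)).round(4))
print('down dir per cm',rel(b[0]+[0,0,-.01],b[1],base=b))
E
```

```text
22.675 [0.56064847 0.23050534 0.10569118] [ 0.89 -0.28 -0.64  0.41 -0.95 -2.62] [ 0.43161761  0.27451218 -2.90911612]
meter x,z [-0.504 -0.019  0.863] [-0.863 -0.034 -0.505] origin [0.6002 0.2318 0.0973]
down dir per cm [0.   0.9  0.43 0.   0.   0.  ]
```

Request:
apply_moves:
  plan: "0 0.2 0.1 0 0 0 0;0 0.4 0.2 0 0 0 0;0 0.5 0.24 0 0 0 0;0 0.5 0.24 0 0 0 0"

```text
clock: 23.18
position: [0.5604, 0.2305, 0.0999]
tcp_rot: [-0.37, 0.587, 0.609, -0.385]
force: [0.1, -0.1, -3.0]
gripper_width: 0.764
```

Request:
apply_moves:
  plan: "0 0.05 0.02 0 0 0 0;0 0.1 0.05 0 0 0 0;0 0.1 0.05 0 0 0 0"

```text
clock: 23.55
position: [0.5604, 0.2305, 0.0989]
tcp_rot: [-0.37, 0.587, 0.609, -0.385]
force: [0.5, 0.1, -2.8]
gripper_width: 0.765
```

Request:
apply_moves:
  plan: "0 0.05 0.02 0 0 0 0;0 0.05 0.02 0 0 0 0;0 0.05 0.02 0 0 0 0"

```text
clock: 23.92
position: [0.5606, 0.2306, 0.0986]
tcp_rot: [-0.37, 0.587, 0.609, -0.385]
force: [-0.0, 0.2, -1.8]
gripper_width: 0.765
```

Request:
apply_moves:
  plan: "0 0.04 0.02 0 0 0 0;0 0.04 0.02 0 0 0 0;0 0.04 0.02 0 0 0 0"

```text
clock: 24.3
position: [0.5607, 0.2306, 0.0986]
tcp_rot: [-0.37, 0.587, 0.609, -0.385]
force: [-2.9, -1.2, 3.3]
gripper_width: 0.762
```

Request:
apply_moves:
  plan: "0 0 0 0 0 0 0.65;0 0 0 0 0 0 0.8;0 0 0 0 0 0 1;0 0 0 0 0 0 1;0 0 0 0 0 0 1;0 -1.5 0 0 0 0 1;0 -4 0 0 0 0 1;0 -8 0 0 0 0 1;0 -12 0 0 0 0 1;0 -14 0 0 0 0 1;0 -14 0 0 0 0 1;0 -14 0 0 0 0 1"

```text
clock: 25.8
position: [0.5001, 0.2283, 0.2236]
tcp_rot: [-0.37, 0.587, 0.608, -0.385]
force: [-0.1, 0.3, -1.8]
gripper_width: 1.002
```

```bash
python3 - <<'E'
from kin import *
s=ctrl.state();print(s['clock'],s['position'],s['force'])
m=viewer.camera_model('wrist')
Rm=lean(.53,.04);o=np.array([.6003,.2318,.0902])
for n in('wrist','side'):
    mm=viewer.camera_model(n);P=[o+Rm.apply(v) for v in([.08,.033,.034],[.08,-.033,.034],[-.0283,.02,.105],[-.0283,-.02,.105],[-.08,.033,.034])]
    u=w2pix(mm,P); print(n,((u-[80,0])*[1,1] if n=='wrist' else (u-[150,120])*2).round(0).tolist())
im=np.zeros((420,800,3),np.uint8)
a=cv2.cvtColor(viewer.grab_frame('side')[120:300,150:350],cv2.COLOR_RGB2BGR); a=cv2.resize(a,None,fx=2,fy=2,interpolation=cv2.INTER_CUBIC)
c=cv2.cvtColor(viewer.grab_frame('wrist')[:,80:480],cv2.COLOR_RGB2BGR)
im[:360,:400]=a;im[:,400:]=c;cv2.imwrite('pics/p3.png',im)
E
```

```text
25.8 [0.50012589 0.22834555 0.22364309] [-0.14387049  0.34956498 -1.81931325]
wrist [[237.0, 207.0], [157.0, 207.0], [215.0, 125.0], [180.0, 125.0], [222.0, 181.0]]
side [[171.0, 76.0], [201.0, 53.0], [187.0, 146.0], [204.0, 132.0], [136.0, 133.0]]
```

View pics/p3.png

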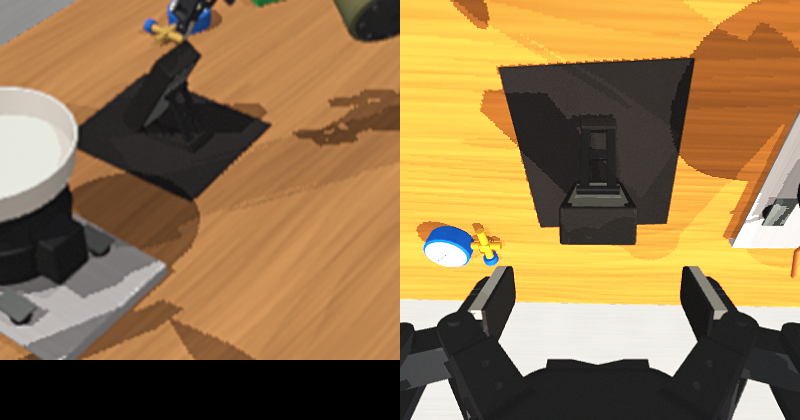

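The meter stands leaning on its stand on the mat. The side view and wrist view both match the predicted corners (wrist (560,207) and (636,207), foot about (597,125)), and the gripper is clear. Handing in.

```bash
python3 -c "
from plant import close_job; print(close_job())"
```

```text
the job is handed in; nothing more can be done
None
```

The kickstand is fully open and the meter stands on the mat, leaning back on it with the display facing away from the robot. I handed the job in at about 26 s of the 58 s allowed.

**How it went:** I opened the kickstand onto its stop, where the force rose clearly to about 7 N. Then I stood the meter upright on the mat, regripped it in place, leaned it back onto the stand and set it down at about 3 N before backing off.

**Last checks:**
- **Lean and direction:** the lean was about 0.53 rad and the yaw about 0.04 rad, worked out from the tool pose just before release. After release, the top corners and foot showed where this predicted, in both the side and wrist pictures.
- **Position:** by calculation the meter's footprint spans x 0.515 to 0.64 m on a mat of about 0.46 to 0.70 m, so it is wholly on the mat. The gripper was clear and open.
- **Bystanders:** the gauge looked untouched in the last picture. I didn't recheck the tape and wrench there, but no move went near them.

**What disagreed:**
- **Tipping:** the meter tipped up at its bottom end for a moment while the stand was opening. I laid it flat again by turning the tool further; it slid about 4 mm along the bench, and I allowed for that in the grasp.
- **Force reading:** the force sensor still read -1.8 N vertically after the tool was clear. I took that as an offset from the tool's tilt but didn't confirm it.

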